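Slide the two sampler trays home into their locating notches

ROBOT

A 7-joint arm with a two-finger parallel gripper is mounted at the origin on the work surface. World frame = base frame: x ahead of the robot, y to its left, z up, the work surface at z = 0. Lengths are in m, angles in degrees, forces in N, time in s.
With the tool pointing down it reaches from about 0.4 to 0.75 m from the base axis. Payload 19.5 kg.
Tool frame: the origin (TCP) lies midway between the tips of the shut fingers; the grasp point (between the pads) lies 19 mm behind it; y points along the fingers, z is the direction in which the jaws open and shut, and the axes are right-handed (so a half turn about y gives the same grasp; the last joint's range is limited). The gripper opens to 85 mm and grips with 20 to 120 N. Pads are 22 mm wide; open, the fingers measure 114 mm over their backs; the gripper's body (76 mm by 85 mm) begins 54 mm behind the grasp point. The pads swing forward as they close: fully open they stand 13 mm farther back than shut.
Start: joints at [-71.144, 40.479, -1.581, 85.061, 1.261, 54.483, -4.326], TCP at [0.208, 0.536, 0.205] pointing down, gripper open.
Joint ranges: [-155.06, 155.06], [-18.47, 123.98], [-90, 86.84], [0, 140.48], [-83.41, 263.41], [0, 116], [-161.91, 161.91]. Speed limits (degrees/s): [108.29, 108.29, 147.25, 147.25, 172.46, 172.46, 172.46].

INTERFACE

Orientations are given as [roll, pitch, yaw] about the fixed x, y, z axes, in that order (R = Rz(yaw) Ry(pitch) Rx(roll)).
In Python, from workcell import bot gives the robot as it stands. Calls block until the motion is done:
- bot.movep(position, orientation): joint-space move of the TCP to a pose.
- bot.move_straight(position, attitude=None, vel=0.15, force_limit=None): straight line of the TCP; attitude=None keeps the orientation; vel is the mean speed in m/s. With force_limit (N) it stops when the force on the tool has changed by that much, and returns True; else False.
- bot.move_joints(angles): joint-space move.
- bot.gripper_to(opening, f_grip=None): finger opening in m; f_grip is the grip in N (None keeps the last); returns when the fingers have stopped.
- bot.pause(seconds).
- bot.inverse_kinematics(position, orientation): joint angles nearest the present ones, or None.
- bot.snapshot(name): name is "scene" or "side" or "wrist"; returns (picture, depth): 384x512x3 uint8, red, green, blue; 384x512 float32, m along the optical axis (not along the pixel's ray), 0 where there is no reading.
- bot.camera_model(name): a dict with "fovy" (degrees; the focal length in pixels is half the picture's height over the tangent of half this angle, whatever the lens; pixels are square), "cx", "cy" (the principal point, pixels), "eye" and "orientation" of the camera in the world; the wrist camera has in their place "hand_eye" (4x4, takes a point from camera to tool coordinates, whose origin is the TCP and whose axes are the tool frame's). Camera axes: x right, y up, looking along -z (the intrinsics and any distortion apply to the point x, -y, -z); pixel columns grow to the right and rows downward; lengths in m; the calibration is good to about 2 mm. A picture is of the moment at which its call begins: read the wrist's pose just before it. camera_model takes no time and is no camera call.
A pose or a line that the arm cannot do raises bot.PlanningError and nothing moves.
- bot.hand_in(): hands the job in, once; it reports no verdict.
Readings, each from a call of its own:
- bot.current_time_s(): time.
- bot.current_joint_positions(): joint angles.
- bot.current_dq(): joint speeds.
- bot.current_tau(): joint torques, N m.
- bot.current_tool_pos(): TCP position.
- bot.current_orientation(): TCP orientation.
- bot.current_ft_force(): force on the tool from outside, world axes, zero at the start.
- bot.current_torque(): the same for the moment, N m.
- bot.current_width(): finger opening in m.
Only numpy, scipy, OpenCV 4.12 (cv2) and the standard library are available. Lean on these libraries where they do the work, as an engineer would, in place of code of your own. Each camera call takes 0.05 s, during which the arm holds its last target.

TASK

Load the tube sampler: using a fingertip, slide both trays, the one with capped tubes and the one with bottles, along their runners towards the tall housing until you feel each drop into its locating notches and it sits level, fully home; then take the hand clear. Push gently without ramming them, never lift or tip a tray off its runners, and leave the pipette, the tube box and the buffer bottle where they are.

Things in the scene. Friction and masses are not known exactly. Their poses are not given: they have to be found in the camera images.
- deck: White tube sampler fixed to the bench; origin on the bench midway between its two lanes (centre lines at own x = -55, +55 mm). Lanes run along its y; trays go home towards -y, to the 140 mm high housing (y -130 to -280). Deck plate x +-125, y -130 to 175, top at 22 mm. A 22 mm wide needle head overhangs the middle to y = -95, 67 to 147 mm up.
- home_near (a point): Where the origin of the tray in the near lane (deck x = -55 mm) lies when home: deck y = -55 mm, 26 mm above the bench. Each lane has two aluminium runners 24 to 43 mm either side of its centre, tops at 32 mm, and side guides 44.5 to 47.5 mm off centre, tops at 42 mm, 1.5 mm play a side. Between the runners the deck plate is bare.
- home_far (a point): The same for the far lane (deck x = +55 mm). A tray slides with its origin 32 mm above the bench; at home (+-2.5 mm play along y) its four feet drop 6 mm into notches in the runners, so the origin goes to 26 mm, and the notch walls then stop it.
- tube_tray: Loose blue tray holding 24 white-capped tubes (fast in it), 0.45 to 0.8 kg, in either lane, 75 to 150 mm short of home. Origin: centre of the plane under its feet; axes as the deck's. Base plate 86 (x) by 128 mm (y), 6 to 12 mm above the origin; tube caps reach 51 mm above it. Slides with plain dry friction of a few newtons.
- tube_panel (a point): Centre of the outer face of the tube tray's upright push panel, at its trailing (deck +y) end away from the housing: 64 mm from the tray's origin along y, 31 mm above it. Panel flat, 74 mm wide, 12 to 50 mm above the origin.
- bottle_tray: Loose blue tray of the same base, feet, push panel, weight and friction, in the other lane, also 75 to 150 mm short of home; carries six amber bottles with white caps (fast in it) reaching 64 mm above its origin. Origin and axes as for the tube tray.
- bottle_panel (a point): Centre of the outer face of the bottle tray's push panel; same size and place as on the tube tray.
- pipette: Bystander: white micropipette lying on the bench to the left, 245 mm long, 29 mm thick; origin under its middle.
- tube_box: Bystander: pale blue lidded box 134 x 89 x 57 mm on the bench to the left; origin at the centre of its underside.
- buffer_bottle: Bystander: jar 64 mm wide, 130 mm high with blue cap on the bench to the right; origin at the centre of its underside.
There are look-alikes about, which are no part of the job. What is shaped like the bottle_tray but pink or purple is not meant.

How it is judged:
By the outcome, as a careful person would: the job done as asked, in the order asked, and still so for the second after the job is handed in, with the robot touching nothing.
It also fails if it takes over 54 s, if anything falls off the work surface, if the arm or the gripper's body presses on something with over 40 N, if the wrist force passes 120 N, or if a joint passes its speed limit or range.

## Working session

There is one attempt and no reset: what is moved stays moved. The work goes in short steps, each a Python script; the robot and the scene stay as the last script left them, time stands still between calls to the robot, and variables do not carry over. Pictures are saved under pics/ and viewed, and the job is handed in when it is done.

```bash
ls; mkdir -p pics; python3 - <<'E'
from workcell import bot
import cv2,numpy as np
for n in ["scene","side"]:
    p,d=bot.snapshot(n); cv2.imwrite(f"pics/{n}0.png",p[:,:,::-1]); np.savez(f"{n}0.npz",p=p,d=d)
    print(n,bot.camera_model(n),(d>0).mean())
print(bot.camera_model("wrist"))
print(bot.current_tool_pos(),bot.current_orientation(),bot.current_width(),bot.current_time_s())
E
```

```text
pics
scene {'fovy': 53.59681133009095, 'cx': 253.6832605611878, 'cy': 191.02264758422677, 'eye': array([1.3520244 , 0.17315941, 0.77701407]), 'orientation': array([ 52.21036684,  -1.16400686, 105.33261308])} 0.9960174560546875
side {'fovy': 44.15593305492317, 'cx': 254.64237054871836, 'cy': 187.35814521593184, 'eye': array([ 0.34809375, -1.35837082,  0.92209747]), 'orientation': array([56.69731855,  1.09327558, -6.90176428])} 0.9957834879557291
{'fovy': 62.894203160944194, 'cx': 258.1891494785265, 'cy': 188.35218961738687, 'hand_eye': array([[-2.30460798e-05, -9.56530642e-01, -2.91631840e-01,
        -7.46907890e-02],
       [ 3.04357462e-04,  2.91631820e-01, -9.56530600e-01,
        -1.69792876e-01],
       [ 9.99999953e-01, -1.10804607e-04,  2.84406269e-04,
        -5.06645723e-04],
       [ 0.00000000e+00,  0.00000000e+00,  0.00000000e+00,
         1.00000000e+00]])}
[0.20826261 0.53570046 0.20428419] [-9.00542613e+01 -2.66285799e-03 -2.12450169e+01] 0.0853387430647203 0.1
```

View pics/scene0.png

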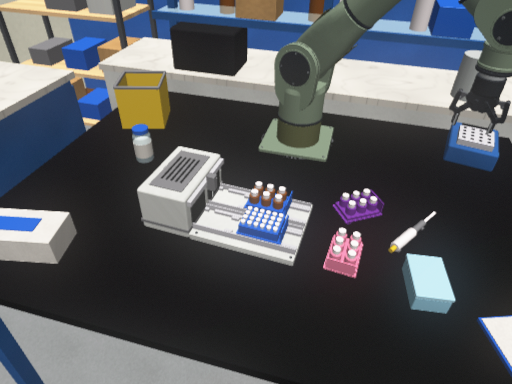

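View pics/side0.png

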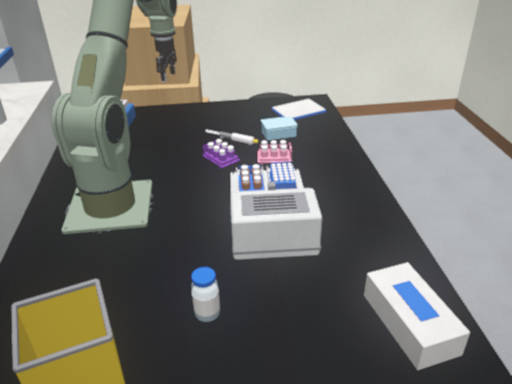

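```bash
cat > h.py <<'E'
import numpy as np,cv2
from scipy.spatial.transform import Rotation as R
def f_of(m): return 192/np.tan(np.radians(m["fovy"]/2))
def cloud(m,d,T=None):
    f=f_of(m); v,u=np.mgrid[:384,:512]
    pc=np.stack([(u-m["cx"])/f*d,-(v-m["cy"])/f*d,-d],-1)
    if T is None:
        return pc@R.from_euler("xyz",m["orientation"],degrees=True).as_matrix().T+m["eye"]
    return pc@T[:3,:3].T+T[:3,3]
def ray(m,uv,z,T=None):
    f=f_of(m); uv=np.atleast_2d(np.float64(uv))
    c=np.c_[(uv[:,0]-m["cx"])/f,-(uv[:,1]-m["cy"])/f,-np.ones(len(uv))]
    Rm,e=(R.from_euler("xyz",m["orientation"],degrees=True).as_matrix(),m["eye"]) if T is None else (T[:3,:3],T[:3,3])
    w=c@Rm.T; return e+w*((z-e[2])/w[:,2])[:,None]
def proj(m,P):
    Rm=R.from_euler("xyz",m["orientation"],degrees=True).as_matrix()
    c=(np.atleast_2d(P)-m["eye"])@Rm; f=f_of(m)
    return np.c_[m["cx"]+f*c[:,0]/-c[:,2],m["cy"]-f*c[:,1]/-c[:,2]]
E
python3 - <<'E'
from workcell import bot
from h import *
s=np.load("scene0.npz"); m=bot.camera_model("scene"); W=cloud(m,s["d"])
cv2.imwrite("pics/scene0crop.png",cv2.resize(s["p"][140:270,130:390,::-1],None,fx=3,fy=3,interpolation=cv2.INTER_CUBIC))
# bench height check
for uv in [(100,250),(280,300),(430,210)]: print(uv,W[uv[1],uv[0]])
t=np.load("side0.npz"); ms=bot.camera_model("side"); W2=cloud(ms,t["d"])
for uv in [(150,270),(300,290)]: print(uv,W2[uv[1],uv[0]])
for n,X,im in (("scene",W,s["p"]),("side",W2,t["p"])):
    hsv=cv2.cvtColor(im,cv2.COLOR_RGB2HSV)
    M=((hsv[...,1]<60)&(hsv[...,2]>110)&(X[...,2]>0.015)&(X[...,2]<0.16)&(abs(X[...,1])<0.4)&(X[...,0]>0.3)&(X[...,0]<.8))
    top=M&(X[...,2]>.13)
    print(n,"housing",top.sum(),np.median(X[top][:,2]),cv2.minAreaRect(np.float32(X[top][:,:2]*1000)))
    pl=M&(X[...,2]<.05)
    print("plate",cv2.minAreaRect(np.float32(X[pl][:,:2]*1000)),np.percentile(X[pl][:,2],[5,50,95]))
E
```

```text
(100, 250) [ 7.58847784e-01 -4.11374695e-01 -3.98886453e-05]
(280, 300) [ 0.77992741  0.09944198 -0.00162141]
(430, 210) [ 0.31085684  0.48734681 -0.00214949]
(150, 270) [ 0.15666197 -0.34209865  0.00187064]
(300, 290) [ 0.55996184 -0.47029374 -0.00431715]
scene housing 2447 0.13987315429790614 ((523.178466796875, -245.68560791015625), (183.39849853515625, 252.4765167236328), 86.46871948242188)
plate ((525.4810791015625, 24.652862548828125), (307.5843505859375, 762.0443115234375), 8.914101600646973) [0.01842241 0.02367232 0.04188926]
side housing 2835 0.14051202179670497 ((521.9385986328125, -248.79931640625), (190.3885955810547, 249.6251220703125), 86.78305053710938)
plate ((508.2916564941406, 35.315673828125), (764.4673461914062, 339.7102355957031), 84.56438446044922) [0.01697431 0.03022749 0.04849186]
```

View pics/scene0crop.png

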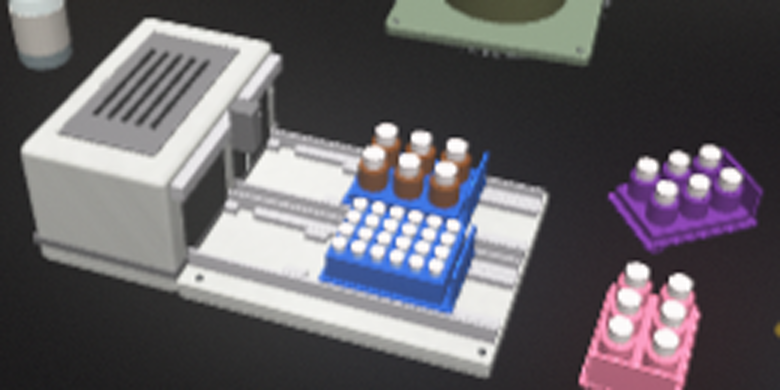

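```bash
python3 - <<'E'
from workcell import bot
from h import *
s=np.load("scene0.npz"); m=bot.camera_model("scene")
W=cloud(m,s["d"]); hsv=cv2.cvtColor(s["p"],cv2.COLOR_RGB2HSV)
roi=np.zeros(hsv.shape[:2],bool); roi[160:260,140:325]=1
ang=np.radians(-3.4); Rd=np.array([[np.cos(ang),-np.sin(ang)],[np.sin(ang),np.cos(ang)]])
# housing top centre deck y=-205 (if top spans full)
top=roi&(W[...,2]>.13); c=np.array(cv2.minAreaRect(np.float32(W[top][:,:2]))[0]); print(c)
B=roi&(hsv[...,0]>100)&(hsv[...,0]<125)&(hsv[...,1]>120)
n,l,st,ce=cv2.connectedComponentsWithStats(B.astype(np.uint8)); print(st,ce)
P=W[B]; q=(P[:,:2]-c)@Rd+[0,-205/1000]
for lo,hi in((-.11,0),(0,.11)):
    k=(q[:,0]>lo)&(q[:,0]<hi); print(k.sum(),"x",np.percentile(q[k,0],[1,50,99]),"y",np.percentile(q[k,1],[1,5,50,95,99]),"z",np.percentile(P[k,2],[1,50,99]))
print(c-Rd@[0,-.205])
# plate right edge
wh=roi&(hsv[...,1]<50)&(hsv[...,2]>120)&(W[...,2]>.01)&(W[...,2]<.03)
q=(W[wh][:,:2]-c)@Rd+[0,-.205]; print(np.percentile(q,[.3,1,99,99.7],axis=0))
E
python3 - <<'E'
import sys; sys.path.insert(0,'.')
from workcell import bot
from h import *
o=[-90,0,-3.4]
bot.movep([0.5,0.12,0.26],o)
bot.gripper_to(0.0)
T=np.eye(4);T[:3,:3]=R.from_euler("xyz",bot.current_orientation(),degrees=True).as_matrix();T[:3,3]=bot.current_tool_pos()
p,d=bot.snapshot("wrist"); m=bot.camera_model("wrist"); Tc=T@m["hand_eye"]
np.savez("w1.npz",p=p,d=d,Tc=Tc); cv2.imwrite("pics/w1.png",p[:,:,::-1])
print(T,bot.current_ft_force(),bot.current_time_s(),bot.current_width())
E
```

```text
[ 0.92623913 -0.1056214 ]
[[     0      0    512    384 195566]
 [   237    190     56     54   1041]
 [   275    193      1      1      1]] [[255.44029637 191.33432192]
 [266.69740634 222.623439  ]
 [275.         193.        ]]
[[ 9.98240639e-01  3.22555351e-05  5.92927085e-02  5.00013159e-01]
 [-5.92927087e-02  6.57442993e-06  9.98240640e-01  1.20007036e-01]
 [ 3.18089702e-05 -9.99999999e-01  8.47538119e-06  2.60007608e-01]
 [ 0.00000000e+00  0.00000000e+00  0.00000000e+00  1.00000000e+00]] [ 0.11520015 -0.50627958 -0.59413161] 2.7667 0.00011563945882652968Traceback (most recent call last):
  File "<stdin>", line 13, in <module>
    return _quantile_unchecked(
        a, q, axis, out, overwrite_input, method, keepdims, weights)
    return _ureduce(a,
                    func=_quantile_ureduce_func,
    ...<5 lines>...
                    overwrite_input=overwrite_input,
                    method=method)
    r = func(a, **kwargs)
    result = _quantile(arr,
                       quantiles=q,
    ...<2 lines>...
                       out=out,
                       weights=wgt)
    slices_having_nans = np.isnan(arr[-1, ...])
                                  ~~~^^^^^^^^^
IndexError: index -1 is out of bounds for axis 0 with size 0
```

View pics/w1.png

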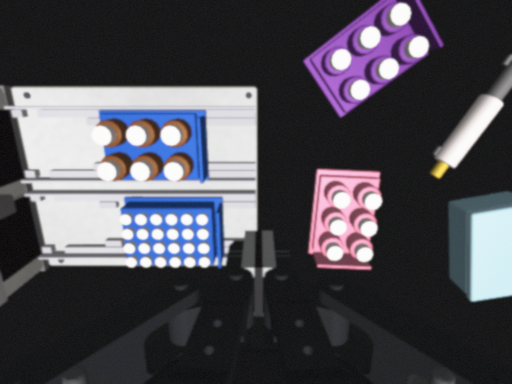

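```bash
python3 - <<'E'
from workcell import bot
from h import *
s=np.load("w1.npz"); m=bot.camera_model("wrist"); Tc=s["Tc"]; d=s["d"]; p=s["p"]
W=cloud(m,d,Tc); hsv=cv2.cvtColor(p,cv2.COLOR_RGB2HSV)
print("bench",W[40,280],W[300,400])
roi=np.zeros(d.shape,bool); roi[75:280,0:300]=1
# plate edges by mask at z=22mm
wh=roi&(hsv[...,1]<50)&(hsv[...,2]>120)&(W[...,2]>.014)&(W[...,2]<.03)
# +y edge: rightmost white col per row
pts=[]
for r in range(95,225):
    c=np.where(wh[r,:300])[0]
    if len(c): pts.append((c.max()+.5,r))
g=ray(m,pts,.022,Tc)
l=cv2.fitLine(np.float32(g[:,:2]*1000),cv2.DIST_HUBER,0,.01,.01).ravel();print("yedge",l,np.degrees(np.arctan2(l[1],l[0])))
pts=[]
for c in range(40,250):
    r=np.where(wh[:,c])[0]
    if len(r): pts.append((c,r.min()-.5))
g=ray(m,pts,.022,Tc)
l2=cv2.fitLine(np.float32(g[:,:2]*1000),cv2.DIST_HUBER,0,.01,.01).ravel();print("xedge",l2,np.degrees(np.arctan2(l2[1],l2[0])))
yaw=np.arctan2(l2[1],l2[0])
if yaw<0: yaw+=np.pi
yaw-=np.pi/2
ex=np.array([np.cos(yaw),np.sin(yaw)]);ey=np.array([-ex[1],ex[0]])
# origin O: ey.(l-O)=175, ex.(l2-O)=-125
O=(ey@l[2:]-175)*ey+(ex@l2[2:]+125)*ex
print("yaw",np.degrees(yaw),"O",O)
B=roi&(hsv[...,0]>100)&(hsv[...,0]<125)&(hsv[...,1]>120)&(W[...,2]>.025)
P=W[B]*1000; q=np.c_[(P[:,:2]-O)@ex,(P[:,:2]-O)@ey]
for lo,hi in((-110,-5),(5,110)):
    k=(q[:,0]>lo)&(q[:,0]<hi); print(k.sum(),"x",np.percentile(q[k,0],[1,50,99]),"y",np.percentile(q[k,1],[1,50,97,99,100]),"z",np.percentile(P[k,2],[1,50,99]))
    t=k&(P[:,2]>74); print(" panel top",t.sum(),np.percentile(q[t],[2,50,98],axis=0) if t.sum() else "", P[t,2].max() if t.sum() else "")
np.savez("deck.npz",O=O/1000,yaw=yaw)
# compare with scene camera housing
s=np.load("scene0.npz"); m=bot.camera_model("scene"); W=cloud(m,s["d"])
t=(W[...,2]>.13)&(W[...,2]<.15)&(W[...,0]>.35)&(W[...,0]<.7)&(W[...,1]>-.4)&(W[...,1]<-.1)
P=W[t]*1000;q=np.c_[(P[:,:2]-O)@ex,(P[:,:2]-O)@ey];print("housing",np.percentile(q,[1,99],axis=0))
cv2.imwrite("pics/w1crop.png",cv2.resize(p[75:285,0:270,::-1],None,fx=2.8,fy=2.8,interpolation=cv2.INTER_CUBIC))
E
```

```text
bench [0.36420858 0.15479065 0.001429  ] [0.75547168 0.33158907 0.00132258]
yedge [ 9.9814785e-01 -6.0835108e-02  5.3378229e+02  1.1521642e+02] -3.4877481
xedge [ 5.9276339e-02  9.9824160e-01  4.0950851e+02 -1.8982944e+01] 86.60172
yaw -3.3982785 O [532.29285  -60.003395]
2945 x [-96.81420767 -60.5095026  -16.36943548] y [ -5.34942658  70.32803059 114.09649566 114.18965928 114.35358147] z [43.75642826 56.7825167  83.40576773]
 panel top 319 [[-90.72883051  93.8156247 ]
 [-58.66891563 112.85869874]
 [-22.16804789 114.22344651]] 84.43970707107118
3425 x [12.56893638 32.55990956 89.09136664] y [ 10.67863502  79.70524012 130.59068582 130.75975398 130.96074712] z [43.61301042 72.14679802 83.08580673]
 panel top 332 [[ 18.12413333  23.74472861]
 [ 50.96586431 128.18369855]
 [ 88.84211521 130.81313065]] 84.1838515147566
housing [[-115.56646263 -273.56880594]
 [ 125.40774369  -98.75013912]]
```

View pics/w1crop.png

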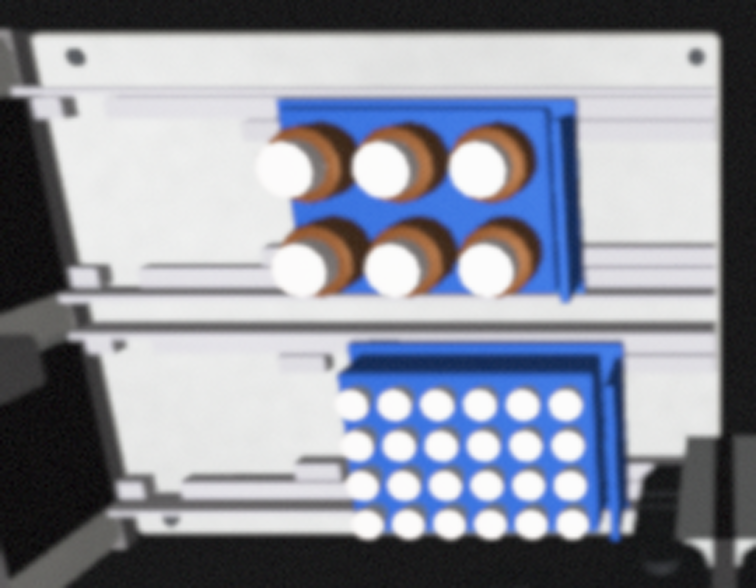

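The near-lane tray (wrist px ~150,145, blue with amber bottles) is the bottle tray, and the far-lane tray (~170,240, blue with white caps) is the tube tray. The purple (375,55) and pink (345,220) trays are off the deck and are the look-alikes. The housing check gives deck y -274 and the panel tops are at z 84 mm, both consistent with the sizes given. I'll start with the tube tray and approach until contact.

```bash
cat >> h.py <<'E'
_k=np.load("deck.npz"); O=_k["O"]; yaw=float(_k["yaw"])
ex=np.array([np.cos(yaw),np.sin(yaw)]); ey=np.array([-ex[1],ex[0]])
ORI=[-90,0,np.degrees(yaw)-90]
def D(x,y,z): return list(O+ex*x/1000+ey*y/1000)+[z/1000]
def toD(p): q=np.array(p[:2])-O; return np.round([q@ex*1000,q@ey*1000,p[2]*1000],2)
E
python3 - <<'E'
from workcell import bot
from h import *
for y in(185,25):
  for x in(-55,55):
    for o in (ORI,[-90,0,ORI[2]+180]): print(x,y,o[2],bot.inverse_kinematics(D(x,y,57),o))
E
```

```text
-55 185 -93.3982786592698 [-23.47839925  48.96118989   9.54697372 108.53911106 -17.95708793
  23.93913072  -4.07533839]
-55 185 86.6017213407302 [ -5.78109454  49.62866322 -23.09519038 107.98109136  36.78048032
  29.94175307 122.44468389]
55 185 -93.3982786592698 [-20.69181042  55.40156893  13.27572754  85.97380443 -16.8869089
  40.59669685  -3.47911723]
55 185 86.6017213407302 [ -0.91943449  56.68709109 -29.18570522  85.23477715  33.8355285
  47.04357531 134.07734659]
-55 25 -93.3982786592698 [ -3.80905356  47.66970316   6.85618354 113.4720992  -15.17735438
  19.69970726  11.74839454]
-55 25 86.6017213407302 [ 12.5085836   48.46740749 -22.6536504  112.97209503  40.22796621
  26.51528308 136.51899574]
55 25 -93.3982786592698 [ -4.62436767  53.75952086  10.75100346  90.58594067 -14.46948283
  37.02337857  10.02335623]
55 25 86.6017213407302 [ 14.94773211  55.43677748 -29.73683858  89.88271182  35.68418903
  44.44742207 146.44969753]
```

```bash
python3 - <<'E'
from workcell import bot
from h import *
bot.movep(D(55,172,200),ORI)
bot.move_straight(D(55,172,57),vel=0.12)
print(toD(bot.current_tool_pos()),bot.current_ft_force(),bot.current_time_s())
r=bot.move_straight(D(55,125,57),vel=0.03,force_limit=2.0)
print(r,toD(bot.current_tool_pos()),bot.current_ft_force(),bot.current_time_s())
p,d=bot.snapshot("scene"); cv2.imwrite("pics/s1.png",cv2.resize(p[120:280,130:390,::-1],None,fx=3,fy=3,interpolation=cv2.INTER_CUBIC))
E
```

```text
[ 55.34 172.08  57.63] [0.30834486 0.72081778 0.34251435] 5.2583
False [ 54.98 125.16  56.98] [ 0.92042807 -0.12623426 -0.67825696] 6.975
```

View pics/s1.png

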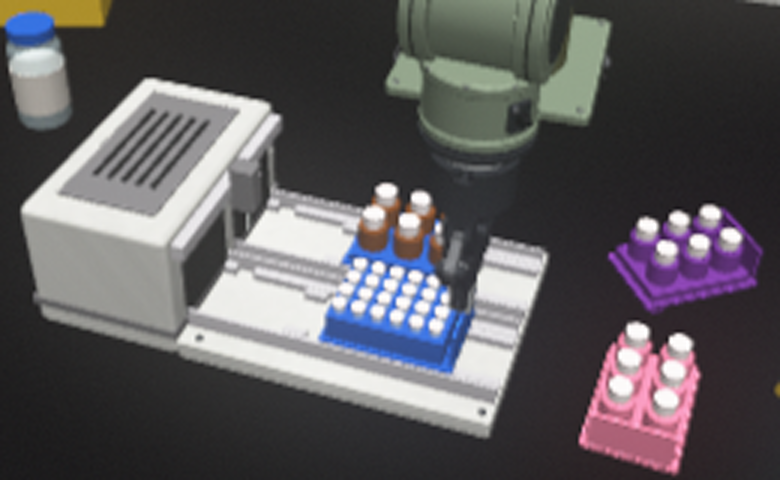

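```bash
python3 - <<'E'
from workcell import bot
from h import *
p,d=bot.snapshot("scene"); m=bot.camera_model("scene")
s=np.load("scene0.npz")
print("proj tcp",proj(m,D(55,125,57)),"panel ctr131",proj(m,D(55,131,63)), proj(m,[D(55+37,131,82),D(55-37,131,82)]))
W0=cloud(m,s["d"]);W=cloud(m,d)
for W_,im in((W0,s["p"]),(W,p)):
    hsv=cv2.cvtColor(im,cv2.COLOR_RGB2HSV)
    B=(hsv[...,0]>100)&(hsv[...,0]<125)&(hsv[...,1]>120)&(W_[...,2]>.025)
    B[:160]=0;B[:,:200]=0;B[:,330:]=0;B[260:]=0
    q=np.array([toD(x) for x in W_[B]]); k=q[:,0]>5; q=q[k]
    t=q[q[:,2]>74]; print(len(q),"y",np.percentile(q[:,1],[1,50,99]),"panel",np.percentile(t,[2,50,98],axis=0).tolist() if len(t) else 0)
q,dd=bot.snapshot("wrist"); cv2.imwrite("pics/w2.png",q[:,:,::-1])
c=cv2.resize(p[180:260,220:320,::-1],None,fx=7,fy=7,interpolation=cv2.INTER_CUBIC); cv2.imwrite("pics/s1b.png",c)
E
```

```text
proj tcp [[282.10118912 229.17996398]] panel ctr131 [[284.36725562 228.09788993]] [[281.20427516 231.95127468]
 [288.31934299 214.43818099]]
744 y [ 11.7574  82.735  131.6314] panel [[24.0372, 33.305600000000005, 74.18560000000001], [68.52, 129.41, 79.76], [804.47, 281.34, 777.01]]
703 y [ 11.114   80.04   131.7294] panel [[29.394000000000002, 33.1712, 74.45039999999999], [81.9, 127.89, 79.95], [804.47, 281.34, 777.01]]
```

View pics/w2.png

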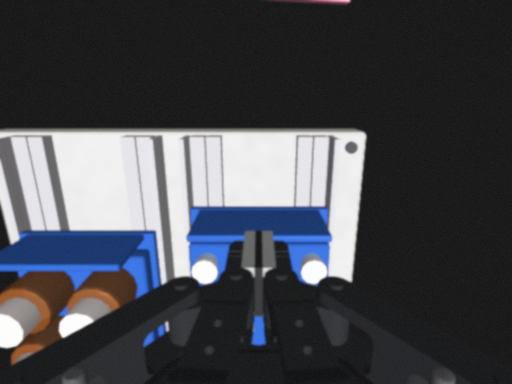

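View pics/s1b.png

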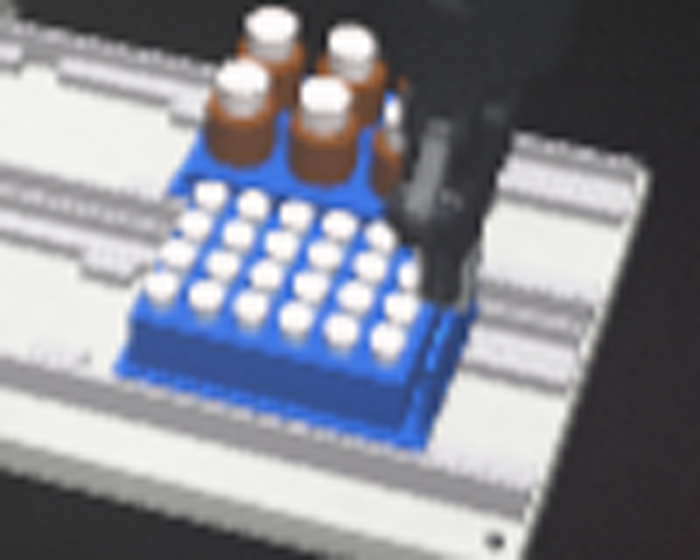

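```bash
python3 - <<'E'
from workcell import bot
from h import *
m=bot.camera_model("wrist"); H=m["hand_eye"]; f=f_of(m)
def pt(P):
    c=(np.array(P)-H[:3,3])@H[:3,:3]; return m["cx"]+f*c[0]/-c[2], m["cy"]-f*c[1]/-c[2], -c[2]
print("tcp px",pt([0,0,0]), "back 19",pt([0,-.019,0]),"x+11",pt([.011,0,0]),"x-11",pt([-.011,0,0]))
p,d=bot.snapshot("wrist")
T=np.eye(4);T[:3,:3]=R.from_euler("xyz",bot.current_orientation(),degrees=True).as_matrix();T[:3,3]=bot.current_tool_pos()
Tc=T@H; W=cloud(m,d,Tc)
for r in range(200,275,4): print(r,[ (round(float(d[r,c]),4),toD(W[r,c]).tolist()) for c in (215,250,267)])
print(bot.current_ft_force(),bot.current_width(),bot.current_orientation(),bot.current_time_s())
E
```

```text
tcp px (np.float64(259.06996937050076), np.float64(224.49192697038296), np.float64(0.1839686428288114)) back 19 (np.float64(259.1757067768314), np.float64(238.94768736933852), np.float64(0.1657947591975909)) x+11 (np.float64(259.05443799217005), np.float64(241.52133553180573), np.float64(0.1871769689309238)) x-11 (np.float64(259.08605208363105), np.float64(206.85800634590868), np.float64(0.18076031672669898))
200 [(0.205, [26.28, 131.91, 32.9]), (0.2168, [48.83, 128.05, 21.75]), (0.2158, [60.54, 128.38, 22.7])]
204 [(0.2053, [26.25, 129.32, 33.43]), (0.2172, [48.82, 125.29, 22.24]), (0.2165, [60.56, 125.52, 22.88])]
208 [(0.1957, [27.56, 130.18, 43.15]), (0.1954, [49.38, 130.29, 43.43]), (0.1953, [59.96, 130.34, 43.57])]
212 [(0.188, [28.62, 130.62, 51.14]), (0.1894, [49.54, 130.09, 49.78]), (0.1891, [59.79, 130.2, 50.05])]
216 [(0.183, [29.3, 130.19, 56.44]), (0.183, [49.7, 130.19, 56.43]), (0.1825, [59.6, 130.39, 56.93])]
220 [(0.1775, [30.06, 130.11, 62.26]), (0.1776, [49.84, 130.07, 62.16]), (0.1775, [59.46, 130.11, 62.25])]
224 [(0.172, [30.81, 130.13, 67.95]), (0.1725, [49.97, 
[... 751 characters left out ...]
110.11]), (0.1292, [58.09, 136.24, 110.84])]
256 [(0.1729, [30.69, 112.9, 72.24]), (0.1269, [51.15, 135.83, 113.41]), (0.1268, [58.02, 135.85, 113.45])]
260 [(0.1706, [31.0, 111.97, 74.95]), (0.1236, [51.24, 135.97, 116.82]), (0.1232, [57.92, 136.15, 117.14])]
264 [(0.164, [31.92, 113.38, 81.49]), (0.1209, [51.31, 135.87, 119.67]), (0.1218, [57.88, 135.4, 118.87])]
268 [(0.1626, [32.11, 112.13, 83.34]), (0.1183, [51.37, 135.8, 122.43]), (0.1188, [57.79, 135.5, 121.94])]
272 [(0.1626, [32.11, 110.13, 83.91]), (0.1146, [51.47, 136.34, 126.06]), (0.1149, [57.68, 136.18, 125.81])]
[ 0.64223323  0.47641006 -0.47364482] 2.9871637119003164e-05 [-8.99998151e+01 -8.12415900e-04 -9.33903605e+01] 7.175
```

```bash
python3 - <<'E'
from workcell import bot
from h import *
s=np.load("w1.npz"); m=bot.camera_model("wrist"); W=cloud(m,s["d"],s["Tc"])
print("w1 tcp .5,.12,.26")
for r in range(220,245,3): print(r,[np.round(W[r,c],4).tolist() for c in (250,259,267)])
p,d=bot.snapshot("scene"); m=bot.camera_model("scene"); W=cloud(m,d)
for r in range(208,232,2): print(r,[toD(W[r,c]).tolist() for c in (279,281,283,285,287)])
p,d=bot.snapshot("side"); cv2.imwrite("pics/side1.png",cv2.resize(p[130:230,190:340,::-1],None,fx=5,fy=5,interpolation=cv2.INTER_CUBIC))
E
```

```text
w1 tcp .5,.12,.26
220 [[0.5943, 0.1025, 0.0237], [0.6044, 0.1145, 0.0011], [0.6056, 0.1262, 0.0001]]
223 [[0.5989, 0.1021, 0.0233], [0.6099, 0.1142, -0.0005], [0.6101, 0.126, 0.0006]]
226 [[0.6039, 0.1018, 0.0223], [0.6138, 0.1139, 0.0016], [0.6149, 0.1258, 0.0007]]
229 [[0.6087, 0.1014, 0.0219], [0.6189, 0.1136, 0.0008], [0.6197, 0.1255, 0.0007]]
232 [[0.4879, 0.1164, 0.2939], [0.4886, 0.1207, 0.293], [0.4884, 0.1245, 0.2938]]
235 [[0.4253, 0.1241, 0.4298], [0.4887, 0.1207, 0.2961], [0.489, 0.1244, 0.2959]]
238 [[0.4884, 0.1165, 0.2993], [0.4883, 0.1207, 0.3], [0.4888, 0.1243, 0.2994]]
241 [[0.4882, 0.1167, 0.3028], [0.4884, 0.1207, 0.3028], [0.4884, 0.1242, 0.3033]]
244 [[0.488, 0.1168, 0.3062], [0.4887, 0.1206, 0.3052], [0.4889, 0.1241, 0.3052]]
208 [[110.71, 124.2, 177.41], [111.01, 129.23, 179.12], [99.65, 131.75, 170.79], [72.45, 131.17, 148.91], [71.44, 136.14, 149.56]]
210 [[113.8, 125.3, 173.8], [111.83, 129.83, 173.55], [114.19, 135.28, 177.06], [102.54, 137.81, 168.41], [69.68, 136.3, 141.45]]
212 [[116.84, 126.38, 170.15], [116.74, 131.32, 171.54], [116.46, 136.2, 172.77]
[... 479 characters left out ...]
 102.82], [69.52, 128.2, 104.22], [63.41, 132.31, 100.3], [58.33, 136.68, 97.33]]
222 [[60.87, 115.99, 85.84], [67.58, 122.9, 93.77], [69.59, 128.71, 97.32], [62.13, 132.57, 92.11], [52.91, 136.17, 85.31]]
224 [[67.29, 117.87, 84.71], [49.44, 119.48, 69.71], [62.48, 127.73, 83.64], [60.56, 132.77, 83.57], [24.03, 131.16, 51.32]]
226 [[63.82, 117.55, 74.26], [54.87, 121.13, 67.54], [69.39, 129.65, 83.01], [50.03, 131.2, 66.51], [21.71, 131.28, 41.66]]
228 [[67.04, 118.72, 70.1], [54.31, 121.5, 59.69], [74.97, 131.3, 81.19], [50.24, 131.77, 59.39], [19.41, 131.42, 31.91]]
230 [[73.6, 120.63, 69.16], [82.49, 127.97, 79.53], [69.16, 130.61, 68.43], [46.46, 131.57, 48.39], [25.75, 133.21, 30.35]]
```

View pics/side1.png

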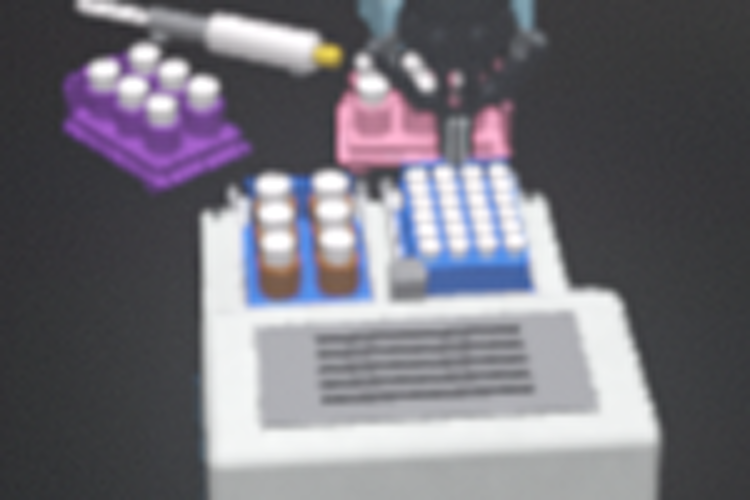

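Measured in both the wrist and scene views, the real fingertips end about 30 mm above the reported TCP. That means the finger is hovering over the panel top (82 mm), which explains the missing contact. The tray hasn't moved. I'll back off, lower by that amount with a force guard, and retry.

```bash
python3 - <<'E'
from workcell import bot
from h import *
bot.move_straight(D(55,170,57),vel=0.1)
r=bot.move_straight(D(55,170,27),vel=0.05,force_limit=4)
print(r,toD(bot.current_tool_pos()),bot.current_ft_force())
r=bot.move_straight(D(55,128,27),vel=0.03,force_limit=2.0)
print(r,toD(bot.current_tool_pos()),bot.current_ft_force(),bot.current_time_s())
p,d=bot.snapshot("wrist"); cv2.imwrite("pics/w3.png",p[:,:,::-1])
p,d=bot.snapshot("scene"); cv2.imwrite("pics/s2.png",cv2.resize(p[180:260,220:320,::-1],None,fx=7,fy=7,interpolation=cv2.INTER_CUBIC))
E
```

```text
False [ 55.13 169.99  27.13] [0.65862115 0.13243746 0.46413252]
True [ 54.87 140.67  26.78] [-0.50390126 -0.36612153 -0.77426159] 9.5583
```

View pics/w3.png

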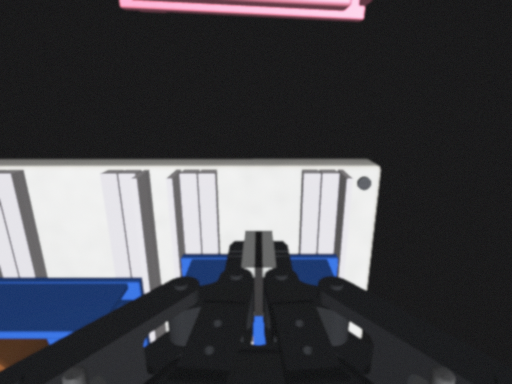

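View pics/s2.png

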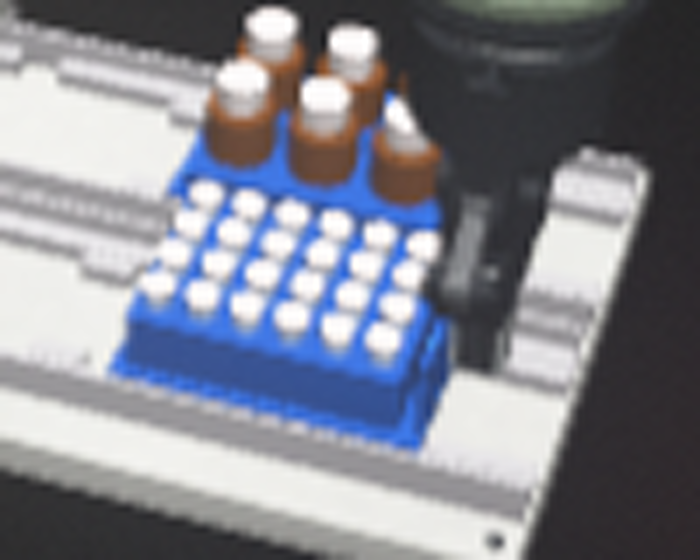

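```bash
python3 - <<'E'
from workcell import bot
from h import *
def st(r): print(r,toD(bot.current_tool_pos()),np.round(bot.current_ft_force(),2),round(bot.current_time_s(),2))
r=bot.move_straight(D(55,80,27),vel=0.04,force_limit=14); st(r)
if not r:
    r=bot.move_straight(D(55,30,27),vel=0.04,force_limit=14); st(r)
p,d=bot.snapshot("scene"); cv2.imwrite("pics/s3.png",cv2.resize(p[140:260,140:320,::-1],None,fx=4,fy=4,interpolation=cv2.INTER_CUBIC))
E
```

```text
False [55.03 79.94 27.06] [ 0.44  0.84 -0.42] 11.34
False [55.01 29.9  26.97] [0.81 1.52 1.09] 12.74
```

View pics/s3.png

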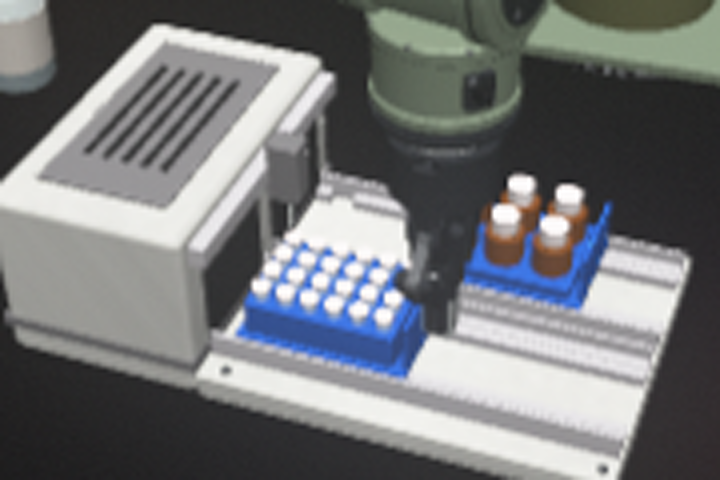

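```bash
python3 - <<'E'
from workcell import bot
from h import *
def st(r): print(r,toD(bot.current_tool_pos()),np.round(bot.current_ft_force(),2),round(bot.current_time_s(),2))
for y in (25,22,20,18,16):
    r=bot.move_straight(D(55,y,27),vel=0.015,force_limit=7); st(r)
    if r: break
bot.pause(.2); st(None)
E
```

```text
False [54.93 24.72 26.9 ] [-0.01  1.12 -0.2 ] 13.28
False [55.01 21.54 27.02] [-0.42  1.09 -0.43] 13.62
False [55.   19.93 27.01] [ 0.71  1.9  -0.04] 13.91
False [55.04 18.01 27.04] [0.23 3.8  0.06] 14.19
True [54.83 18.13 26.79] [0.05 1.26 0.71] 14.4
None [54.68 18.21 26.58] [-0.24 -0.02 -0.47] 14.6
```

```bash
python3 - <<'E'
from workcell import bot
from h import *
bot.move_straight(D(55,60,27),vel=0.1)
bot.move_straight(D(55,110,190),vel=0.2)
bot.movep(D(-20,60,230),ORI)
T=np.eye(4);T[:3,:3]=R.from_euler("xyz",bot.current_orientation(),degrees=True).as_matrix();T[:3,3]=bot.current_tool_pos()
m=bot.camera_model("wrist")
p,d=bot.snapshot("wrist"); Tc=T@m["hand_eye"]; np.savez("w4.npz",p=p,d=d,Tc=Tc); cv2.imwrite("pics/w4.png",p[:,:,::-1])
ps,ds=bot.snapshot("scene"); np.savez("s4.npz",p=ps,d=ds); cv2.imwrite("pics/s4.png",cv2.resize(ps[140:260,140:320,::-1],None,fx=4,fy=4,interpolation=cv2.INTER_CUBIC))
print(bot.current_time_s())
for n,mm,im,dd,TT in(("wrist",m,p,d,Tc),("scene",bot.camera_model("scene"),ps,ds,None)):
    W=cloud(mm,dd,TT); hsv=cv2.cvtColor(im,cv2.COLOR_RGB2HSV)
    q=(W[...,:2]-O)*1000; X=q@ex;Y=q@ey;Z=W[...,2]*1000
    B=(hsv[...,0]>100)&(hsv[...,0]<125)&(hsv[...,1]>120)&(Z>20)&(Z<120)&(X<110)&(Y>-130)&(Y<180)
    for lo,hi in((-110,-5),(5,110)):
        k=B&(X>lo)&(X<hi); t=k&(Z>np.percentile(Z[k],90)-3)
        print(n,lo,k.sum(),"Y",np.percentile(Y[k],[1,50,99]).round(1),"Z",np.percentile(Z[k],[50,90,98]).round(1))
    cap=(hsv[...,1]<40)&(hsv[...,2]>170)&(Z>65)&(Z<105)&(abs(X)<105)&(X>15)&(Y>-115)&(Y<150)
    if cap.sum()>30:
        A=np.c_[X[cap],Y[cap],np.ones(cap.sum())]; c=np.linalg.lstsq(A,Z[cap],rcond=None)[0]; print(" caps",cap.sum(),np.percentile(Z[cap],[10,50,90]),np.degrees(c[:2]))
E
```

```text
16.7417
wrist -110 3389 Y [ -6.   69.7 113.6] Z [56.6 69.2 83. ]
wrist 5 2783 Y [-84.1  -7.9   6.9] Z [66.3 73.5 77.1]
 caps 1716 [76.0515121  77.53281407 78.49462121] [-0.26651216  0.11025253]
scene -110 398 Y [ -9.7  72.  115. ] Z [53.9 68.8 81. ]
scene 5 614 Y [-113.2  -34.6    8.2] Z [61.9 67.3 74.4]
 caps 381 [71.73999101 75.45313638 77.39772416] [0.93250434 0.14738695]
```

View pics/w4.png

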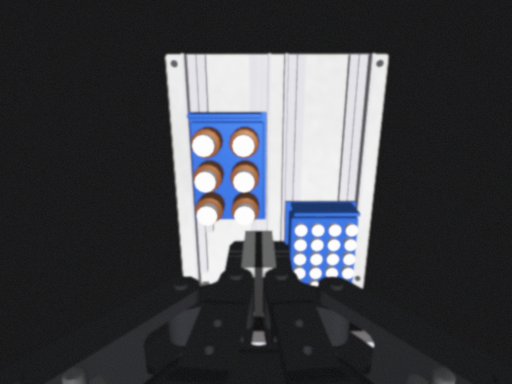

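View pics/s4.png

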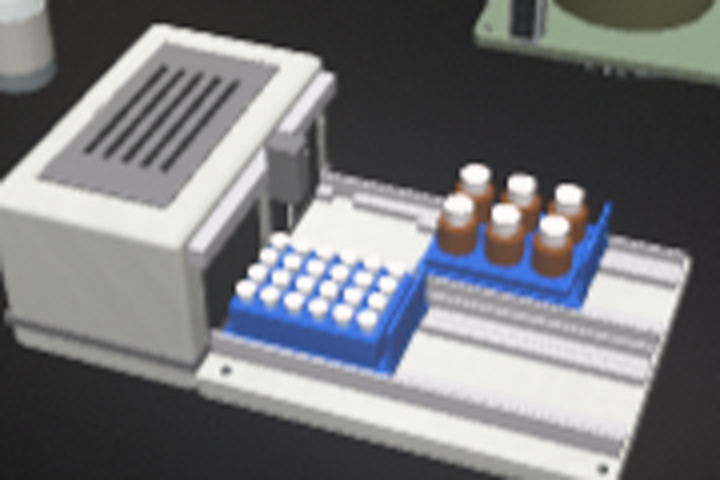

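The tube tray is home and level: caps at 77.5 mm against 77 expected, panel top at 77, face at y ≈ 7–8. The bottle tray hasn't moved. Next I'll push it the same way.

```bash
python3 - <<'E'
from workcell import bot
from h import *
def st(r): print(r,toD(bot.current_tool_pos()),np.round(bot.current_ft_force(),2),round(bot.current_time_s(),2))
Z=31
bot.movep(D(-55,158,190),ORI)
bot.move_straight(D(-55,158,60),vel=0.15)
r=bot.move_straight(D(-55,158,Z),vel=0.06,force_limit=4); st(r)
assert not r
r=bot.move_straight(D(-55,113,Z),vel=0.03,force_limit=2); st(r)
y0=toD(bot.current_tool_pos())[1]
if r and 118<y0<130:
    r=bot.move_straight(D(-55,80,Z),vel=0.04,force_limit=14); st(r)
    if not r: r=bot.move_straight(D(-55,30,Z),vel=0.04,force_limit=14); st(r)
    if not r:
        for y in (25,22,20,18,16):
            r=bot.move_straight(D(-55,y,Z),vel=0.015,force_limit=7); st(r)
            if r: break
E
```

```text
False [-55.04 157.94  30.92] [-0.3  -1.01 -0.12] 18.92
True [-55.05 123.08  30.86] [ 0.1   0.96 -0.31] 19.98
False [-54.99  80.06  31.01] [ 1.4  -0.19  0.71] 21.23
False [-55.    29.97  30.98] [0.08 0.26 0.64] 22.62
False [-55.    24.73  31.  ] [-0.27 -0.24  0.44] 23.11
False [-55.    21.8   31.01] [ 0.3  -0.35  0.31] 23.46
False [-55.    19.83  31.  ] [-0.32  0.37 -0.93] 23.74
False [-54.95  18.01  31.02] [0.28 1.11 0.7 ] 24.02
True [-55.09  18.07  30.89] [0.33 3.08 1.61] 24.23
```

```bash
python3 - <<'E'
from workcell import bot
from h import *
bot.move_straight(D(-55,60,31),vel=0.1)
bot.move_straight(D(-55,110,190),vel=0.2)
bot.movep(D(0,110,230),ORI)
T=np.eye(4);T[:3,:3]=R.from_euler("xyz",bot.current_orientation(),degrees=True).as_matrix();T[:3,3]=bot.current_tool_pos()
m=bot.camera_model("wrist")
bot.movep(D(0,30,240),[-90,0,np.degrees(yaw)])
bot.pause(0.3)
T=np.eye(4);T[:3,:3]=R.from_euler("xyz",bot.current_orientation(),degrees=True).as_matrix();T[:3,3]=bot.current_tool_pos()
p,d=bot.snapshot("wrist"); Tc=T@m["hand_eye"]; cv2.imwrite("pics/w5.png",p[:,:,::-1])
ps,ds=bot.snapshot("scene"); cv2.imwrite("pics/s5.png",ps[:,:,::-1])
print(bot.current_time_s())
for n,mm,im,dd,TT in(("wrist",m,p,d,Tc),("scene",bot.camera_model("scene"),ps,ds,None)):
    W=cloud(mm,dd,TT); hsv=cv2.cvtColor(im,cv2.COLOR_RGB2HSV)
    q=(W[...,:2]-O)*1000; X=q@ex;Y=q@ey;Z=W[...,2]*1000
    B=(hsv[...,0]>100)&(hsv[...,0]<125)&(hsv[...,1]>120)&(Z>20)&(Z<120)&(X<110)&(Y>-130)&(Y<180)
    for lo,hi,zl,zh in((-110,-5,82,100),(5,110,70,85)):
        k=B&(X>lo)&(X<hi)
        if k.sum()>30: print(n,lo,k.sum(),"Y",np.percentile(Y[k],[1,50,99]).round(1),"Z",np.percentile(Z[k],[50,90,98]).round(1))
        cap=(hsv[...,1]<40)&(hsv[...,2]>170)&(Z>zl)&(Z<zh)&(X>lo+8)&(X<hi-8)&(Y>-115)&(Y<150)
        if cap.sum()>30:
            A=np.c_[X[cap],Y[cap],np.ones(cap.sum())]; c=np.linalg.lstsq(A,Z[cap],rcond=None)[0]; print(" caps",cap.sum(),np.percentile(Z[cap],[10,50,90]),np.degrees(c[:2]))
E
```

```text
27.875
wrist -110 3659 Y [-114.3  -42.6    6.8] Z [50.5 60.8 77. ]
 caps 2131 [89.48365972 90.54836663 91.49398179] [ 0.02682837 -0.04348229]
wrist 5 3819 Y [-119.3  -44.8    6.8] Z [66.3 67.9 76.8]
 caps 2546 [76.46560451 77.53476479 78.51424713] [ 0.02188168 -0.02318132]
scene -110 280 Y [-112.7  -11.1    8.5] Z [49.2 71.2 75.4]
 caps 179 [84.04053211 88.03124423 89.90816236] [-0.13534963 -0.150285  ]
scene 5 611 Y [-112.2  -34.     8.3] Z [61.9 67.6 74.9]
 caps 356 [72.74242839 75.41677559 77.19114558] [0.10086341 0.11349599]
```

View pics/w5.png

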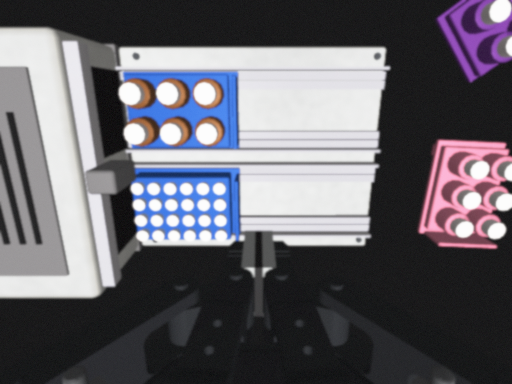

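View pics/s5.png

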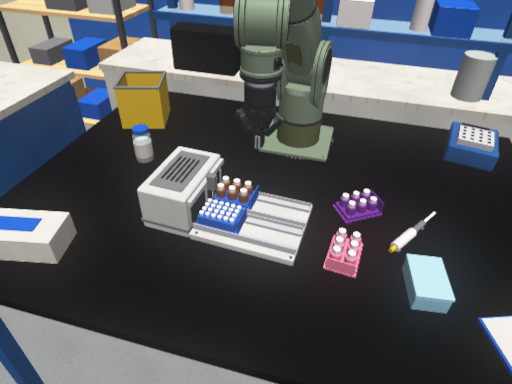

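Both trays are home, at y ≈ 7–8 mm for the panel face (9 ± 2.5 expected). Cap heights are 90.5 and 77.5 mm (90 and 77 expected), and tilt is under 0.05°. The bystanders haven't moved and the hand is clear.

```bash
python3 - <<'E'
from workcell import bot
print(bot.current_ft_force(),bot.current_time_s())
bot.hand_in()
E
```

```text
[ 0.10393036 -0.21763337 -0.36532096] 27.875
the job is handed in; nothing more can be done
```

Both trays are home and level, and I handed the job in at 27.9 s with the hand clear and touching nothing. I pushed the tube tray (far lane) first, then the bottle tray (near lane), with the shut fingertips on each push panel. The approaches stopped at 2 N. The final slow push stopped on the notch wall at 7 N.

**Last checks (wrist camera):**

| | Tube tray | Bottle tray |
|---|---|---|
| Cap height, measured (expected) | 77.5 mm (77) | 90.5 mm (90) |
| Panel top, measured (expected) | 76.8 mm (76) | 77.0 mm (76) |
| Panel face along deck y, measured (expected 9 ± 2.5) | about 7 mm | about 7 mm |
| Tilt | under 0.05° | under 0.05° |

By eye in the scene picture, the pipette, tube box and buffer bottle are where they were. The pink and purple look-alikes were not touched.

**What disagreed:**
- **Missed first approach:** both cameras showed the real fingertips about 30 mm above the reported TCP. The first approach to the tube tray therefore passed over the top of its panel without moving it. I worked 26–30 mm lower after that, and contact came where expected.
- **Scene camera:** it read cap heights about 2 mm low (75.4 and 88.0 mm), and noisier than the wrist camera.

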